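# Hang the work lamp on the drop-keeper peg

## Task

Put the slim LED work lamp away on the mast's peg with the drop keeper: slide the eye of its hanging lug onto the peg so that the lug itself swings the keeper up, and push on until the keeper has dropped shut behind it. Then, still holding the lamp, tug it lightly outwards against the shut keeper to prove that it holds (about 5 N), let go and leave the lamp hanging still and upright. Force nothing, and leave the other things on the bench alone.

Things in the scene. Friction and masses are not known exactly. Their poses are not given: they have to be found in the camera images.
- lamp_centre (a point): Centre of the housing of the slim LED work lamp: a flat grey aluminium panel standing upright on two cross feet. x: its thin way, y: its width, z: up. Housing 36 mm thick (one face 5 mm thicker at the fins, within 48 mm of the middle), 210 mm wide, 125 mm tall. This point is 70.5 mm above the bench; the feet are 70 mm long (x), 8 mm tall, 80 mm either side of the middle. 0.34 to 0.52 kg
- lamp_end_a (a point): Good place to grip the lamp, across its 36 mm: flat faces near the +y end of its width, 78 mm from the middle, 20 mm below the housing's top; same axes as the lamp. Gripped here or at lamp_end_b, the gripper stays clear of the lug and of the peg's bracket
- lamp_end_b (a point): The same at the -y end of the lamp's width. Either face of the lamp may point to the post
- lamp_eye (a point): Centre of the round eye in the steel lug on top of the lamp: 21 mm hole, its axis along the lamp's x, 84.5 mm above lamp_centre; same axes. The lug is a plate 8 mm thick (x) and 50 mm wide (y) that stands 42 mm above the housing; its top edge is 20 mm above the eye's centre. Hung on the peg, the eye's centre lies 2.5 mm below the peg's axis
- hook: The drop-keeper peg, fixed to the upright of the grey square mast: a steel sleeve with a straight level peg of 16 mm diameter. Origin on the peg's axis at the sleeve's face; x is level, from the peg's tip towards the post (the way to push the lamp on); z up. Peg axis 215 to 255 mm above the bench. (The mast's other side has only a small plain upturned hook, not used.)
- peg_tip (a point): The end of the peg's round nose, on its axis, at x = -103 mm in the hook's frame; same axes. When the peg carries the lamp, sliding it along the peg drags with up to about 4 N
- collar (a point): Centre of the outer face of the collar (30 mm in diameter) at the peg's foot, at x = -24 mm in the hook's frame; same axes. The pushed-on lug stops against it, the eye then being at x = -28 mm
- cheek_end (a point): Outer end of the two fixed cheek plates above the peg (35 mm wide over all, 39 to 59 mm above the peg's axis, from the sleeve out to x = -86 mm in the hook's frame), midway between them; same axes. The keeper's hinge pin is bolted fast somewhere in their slot, 48 mm above the peg's axis, between x = -77 and -65 mm; it differs from mast to mast and is not measured
- keeper (a joint): Angle of the keeper, a steel flap (24 mm wide, 5 thick, 60 g, no spring) hung on that pin. 0: straight down, shut, lower edge 3 mm above the peg. Grows as it swings up towards the post, at most 1.3; cannot pass outwards of 0. A lug pushed along the peg swings it to about 0.7 rad; it drops once the eye is about 31 mm farther in than the pin. Pulled back, the lug meets it with the eye 6.5 mm inside the pin
- spanner: Bystander: spanner lying on the bench, 170 mm long
- bolt_jar: Bystander: glass jar, 85 mm tall
- spray_can: Bystander: spray can, 190 mm tall
- carton: Bystander: small carton, 90 x 110 x 50 mm
- mug: Bystander: white mug, 95 mm tall
- screwdriver: Bystander: screwdriver lying on the bench
- tape_roll: Bystander: roll of tape lying flat, 96 mm across, 24 mm tall
- mallet: Bystander: hammer lying on the bench

How it is judged:
By the outcome, as a careful person would: the job done as asked, in the order asked, and still so for the second after the job is handed in, with the robot touching nothing.
It also fails if it takes over 67 s, if anything falls off the work surface, if the arm or the gripper's body presses on something with over 40 N, if the wrist force passes 120 N, or if a joint passes its speed limit or range.

## Robot

A 6-joint arm with a two-finger parallel gripper is mounted at the origin on the work surface. World frame = base frame: x ahead of the robot, y to its left, z up, the work surface at z = 0. Lengths are in mm, angles in degrees, forces in N, time in s.
With the tool pointing down it reaches from about 350 to 875 mm from the base axis. Payload 15.5 kg.
Tool frame: the origin (TCP) lies at the very end of the fingers, on their centre line; the grasp point (between the pads) lies 19 mm behind it (grasp_offset is the z of the grasp point in the tool frame, in mm); z points along the fingers, y is the line along which they close (so a half turn about z gives the same grasp; the last joint's range is limited). The gripper opens to 85 mm and grips with 20 to 120 N. Pads are 22 mm wide; open, the fingers measure 114 mm over their backs; the gripper's body (76 mm by 85 mm) begins 54 mm behind the grasp point. The pads swing forward as they close: fully open they stand 13 mm farther back than shut.
Start: joints at [-70.789, 28.281, 77.091, -0, 74.628, -5.472], TCP at [261, -567.896, 231.277] pointing down, gripper open.
Joint ranges: [-166.48, 166.48], [-47.26, 123.95], [12.59, 153.08], [-70.14, 250.14], [6.76, 159.57], [-176.63, 176.63]. Speed limits (degrees/s): [108.29, 108.29, 147.25, 172.46, 172.46, 172.46].

## Interface

Orientations are given as [roll, pitch, yaw] about the fixed x, y, z axes, in that order (R = Rz(yaw) Ry(pitch) Rx(roll)).
In Python, from rig import * gives the robot as it stands.
- The arm moves only by the tool apply_moves, never from a script. Its argument "increments" is a list of rows, each an object of numbers: "hand": the opening, from 0 (shut) to 1 (fully open); "tx", "ty", "tz": the shift along the tool's x, y, z in cm; "wx", "wy", "wz": the turn, a rotation vector about the tool's x, y, z in rad. In form: [{"hand": .., "tx": .., "ty": .., "tz": .., "wx": .., "wy": .., "wz": ..}, ...]. A call has 1 to 8 rows; each row is the pose to reach, as a shift and turn from the pose commanded when the call began, along the tool's axes at that moment; what a row does not reach only later rows make up. A row lasts 1/8 s, in which the tool goes at most 62.5 mm and 10.7 degrees, less where a joint would pass 70% of its speed; a pose out of reach is approached as far as the arm can. A call with a gripper value outside its range is refused whole. The fingers move at their own pace and stop on an object; the grip force is fixed at half the most. Time passes only in rows, so rows that repeat a pose let the fingers close. It gives the time, the measured TCP pose, the force, the opening and the grip force at its end, in the units of the state.
- observe(): the state, without advancing time (a new reading comes with each control period).
- camera(name): name is "scene" or "top"; returns the picture (400x640x3 uint8, red, green, blue); there is no depth.
- camera_model(name): a dict with "fovy" (degrees; the focal length in pixels is half the picture's height over the tangent of half this angle, whatever the lens; pixels are square), "cx", "cy" (the principal point, pixels), "R" (3x3) and "t" (3): a world point X has camera coordinates R X + t. Camera axes: x right, y down, z forward; pixel columns grow to the right and rows downward; lengths in mm; the calibration is good to about 2 mm. A picture is of the moment at which its call begins. camera_model takes no time and is no camera call.
- sign_off(): hands the job in; it is judged then, once.
Trained networks look in the newest picture that a camera, given by its name, has taken for a name from the list of things; names that differ only in an ending like _2 or _b are one class to them, and where a whole thing is asked for, a point or a joint stands for the part that bears it (a point fixed in the world has none). Each returns a list of dicts, best first, with "p" (0 to 1); they miss things now and then, are a little off and sometimes report something else, mostly with a low value. They report only what shows in the picture. A call takes as long as a camera call.
- find_in(camera, name): "location" ([x, y, z] in mm, in the coordinates of the camera as it stood for that picture, good to about 4 mm: the middle of the surface that is visible of it).
- trace(camera, name): "region" (400x640 bool, what is visible of it).
- tip_of(camera, name): "location" ([x, y, z] in mm, in the coordinates of the camera as it stood for that picture, good to about 4 mm: a listed point, or the origin of a listed thing).
The state is a dict: "clock": time; "joints": joint angles; "qd": joint speeds; "joint_torque": joint torques, N m; "ee_pos": TCP position; "tool_rot": TCP orientation; "wrist_force": force on the tool from outside, world axes, zero at the start; "wrist_torque": the same for the moment, N m; "gripper_width": finger opening in mm; "gripper_force": force on a finger pad.
Only numpy, scipy, OpenCV 4.12 (cv2) and the standard library are available. Lean on these libraries where they do the work, as an engineer would, in place of code of your own. Each camera call takes 0.05 s, during which the arm holds its last target. There are 200 camera calls.

## Working session

There is one attempt and no reset: what is moved stays moved. The work goes in short steps, Python scripts to look and compute and a tool call to move; the robot and the scene stay as the last step left them, time stands still between calls to the robot, and variables do not carry over. Pictures are saved under pics/ and viewed, at most 10 in all, crops included, and the job is handed in when it is done.

Besides the shell and the picture viewer there is one more tool, called by a JSON object that holds its "fn" and its "kwargs". apply_moves: Moves the arm, as the interface text tells. Its arguments: {"type":"object","properties":{"increments":{"type":"array"}},"required":["increments"]}

```bash
ls; mkdir -p pics; cat > h.py <<'E'
from rig import *
import numpy as np, cv2
from scipy.spatial.transform import Rotation as Ro
def w(cam,p):
    m=camera_model(cam); return np.array(m["R"]).T@(np.array(p)-np.array(m["t"]))
def px(cam,X):
    m=camera_model(cam); c=np.array(m["R"])@np.array(X)+np.array(m["t"]); f=200/np.tan(np.radians(m["fovy"]/2)); return [m["cx"]+f*c[0]/c[2],m["cy"]+f*c[1]/c[2]]
def ray(cam,u,v):
    m=camera_model(cam); f=200/np.tan(np.radians(m["fovy"]/2)); R=np.array(m["R"])
    d=R.T@np.array([(u-m["cx"])/f,(v-m["cy"])/f,1.]); return -R.T@np.array(m["t"]),d/np.linalg.norm(d)
def snap(cam,n):
    im=camera(cam); cv2.imwrite(f"pics/{n}.png",np.ascontiguousarray(im[:,:,::-1])); return im
def tips(cams,names,k=2):
    for c in cams:
        for n in names:
            for r in tip_of(c,n)[:k]: 
                X=w(c,r["location"]); print(c,n,X.round(1),round(r["p"],2),np.round(px(c,X)))
E
python3 - <<'E'
from h import *
snap("scene","s0");snap("top","t0")
for c in ("scene","top"):
    m=camera_model(c);print(c,m["fovy"],(-np.array(m["R"]).T@np.array(m["t"])).round(),np.array(m["R"]).round(2).tolist())
tips(("scene","top"),["lamp_centre","lamp_end_a","lamp_eye","hook","peg_tip","collar","cheek_end"])
print(observe())
E
```

```text
pics
scene 55.9056229908002 [ 942. -368. 1070.] [[0.62, 0.78, -0.0], [0.68, -0.54, -0.51], [-0.4, 0.31, -0.86]]
top 51.65139184276704 [ 440.  -49. 1457.] [[0.03, -1.0, -0.01], [-1.0, -0.02, -0.09], [0.09, 0.01, -1.0]]
scene lamp_centre [538.2 211.6  67.3] 0.73 [376. 177.]
scene lamp_centre [431.4  -3.5   0.8] 0.49 [303. 201.]
scene lamp_end_a [610.5 226.6 111.2] 0.97 [398. 182.]
scene lamp_end_a [456.4 199.9 110.1] 0.87 [357. 155.]
scene lamp_eye [535.4 210.4 150.2] 0.59 [379. 161.]
scene hook [ 561.9 -205.5  253.9] 0.91 [267. 229.]
scene peg_tip [ 586.7 -107.2  253.4] 0.6 [306. 214.]
scene collar [ 567.8 -183.5  249.1] 0.94 [276. 227.]
scene cheek_end [ 577.4 -121.8  301.9] 0.68 [298. 205.]
top lamp_centre [537.1 209.3  73. ] 0.91 [250. 206.]
top lamp_end_a [609.5 226.2 112.4] 0.84 [244. 183.]
top lamp_end_a [459.2 196.6 117. ] 0.7 [251. 229.]
top lamp_eye [531.1 213.7 155.3] 0.64 [244. 206.]
top lamp_eye [ 590.1 -108.2  254.3] 0.49 [348. 186.]
top hook [ 566.5 -205.7  251.7] 0.71 [381. 195.]
top hook [ 712.1 -351.5   -6. ] 0.46 [413. 163.]
top peg_tip [ 588.  -107.1  255.3] 0.97 [347. 187.]
top collar [ 576.3 -180.9  254. ] 0.75 [372. 192.]
top cheek_end [ 583.4 -124.6  304.7] 0.83 [354. 187.]
{'clock': 0.8, 'joints': array([-7.07868229e+01,  2.82801727e+01,  7.70906639e+01,  4.11804715e-04,
        7.46304523e+01, -5.47063451e+00]), 'qd': array([-0.01040148,  0.05132205, -0.00055567,  0.02340114,  0.15805348,
        0.07339981]), 'joint_torque': array([-5.65254421e-03, -8.81960893e+01, -3.84268892e+01, -7.21211145e-04,
        5.58276442e-04, -1.27130347e-04]), 'ee_pos': array([ 261.02051435, -567.87820283,  231.29286937]), 'tool_rot': array([-1.79998755e+02, -5.18147461e-04,  2.46837025e+01]), 'wrist_force': array([-0.05465252, -0.566906  ,  0.43486049]), 'wrist_torque': array([ 0.00138051,  0.01111572, -0.01465768]), 'gripper_force': 0.0, 'gripper_width': 85.41502029631832}
```

View pics/s0.png

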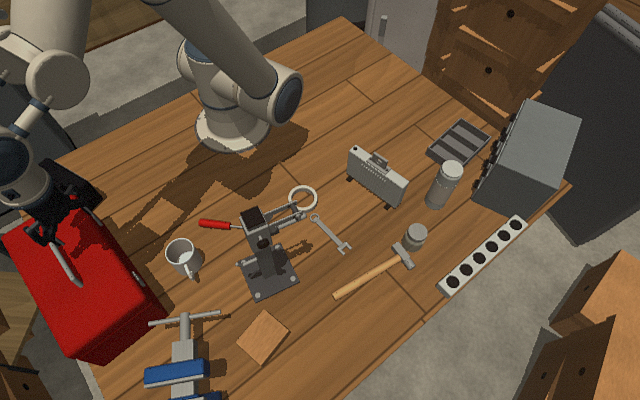

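View pics/t0.png

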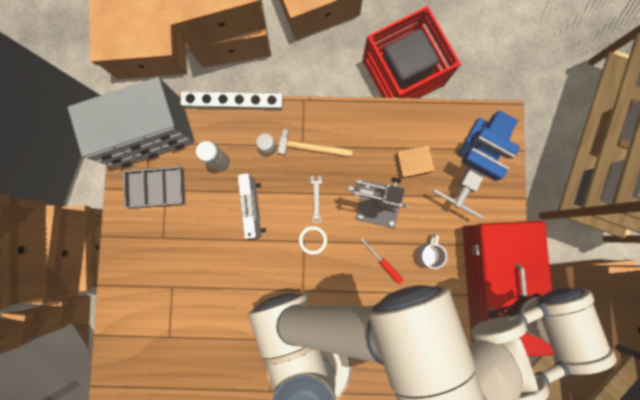

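The scene view shows the lamp standing at about (376,177) and the mast at (265,240). Its peg points toward the lamp, with the tip near (306,214), and the path between them is clear above the tape and spanner. In the top view the lamp is at (248,206) and the peg tip at (347,187). The network results agree with both pictures.

```bash
cat >> h.py <<'E'
def avg(names,n=3,cams=("scene","top"),near=None,tol=60):
    acc={}
    for i in range(n):
        for c in cams:
            camera(c)
            for k in names:
                for r in tip_of(c,k)[:2]:
                    X=w(c,r["location"])
                    if r["p"]>.4 and (near is None or np.linalg.norm(X-near[k])<tol): acc.setdefault((k,c),[]).append(X)
    return {k:(np.median(v,0).round(1),np.std(v,0).round(1),len(v)) for k,v in acc.items()}
E
python3 - <<'E'
from h import *
N=dict(lamp_centre=[537,210,70],lamp_end_a=[610,226,112],lamp_end_b=[458,198,112],lamp_eye=[533,212,155],hook=[564,-205,253],peg_tip=[587,-107,254],collar=[572,-182,252],cheek_end=[580,-123,303])
for k,v in avg(list(N),2,near=N).items(): print(k,*v)
a=camera("scene");b=camera("top")
A=cv2.resize(a[170:310,220:360],(560,560),interpolation=cv2.INTER_CUBIC);cv2.imwrite("pics/zs.png",A[:,:,::-1])
B=cv2.resize(b[165:235,220:420],(800,280),interpolation=cv2.INTER_CUBIC);cv2.imwrite("pics/zt.png",B[:,:,::-1])
for c in("scene","top"):
    r=trace(c,"lamp_centre")[0]["region"].astype(np.uint8);ys,xs=np.nonzero(r);print(c,cv2.minAreaRect(np.c_[xs,ys].astype(np.float32)))
print(observe()["clock"])
E
```

```text
('lamp_centre', 'scene') [539.5 212.8  65.6] [0.5 0.2 0.7] 2
('lamp_end_a', 'scene') [612.  222.8 112.3] [1.8 0.6 0.8] 2
('lamp_end_b', 'scene') [458.7 195.4 110.8] [0.3 0.4 1.3] 2
('lamp_eye', 'scene') [533.4 209.4 151.4] [0.1 1.2 0.6] 2
('hook', 'scene') [ 561.7 -207.5  255.3] [2.2 0.5 0.3] 2
('peg_tip', 'scene') [ 587.8 -106.6  254.2] [0.5 2.4 1. ] 2
('cheek_end', 'scene') [ 582.1 -120.9  301.8] [ 3.4  7.2 24.1] 3
('lamp_centre', 'top') [535.2 209.2  73.9] [0.  2.2 0.2] 2
('lamp_end_a', 'top') [609.7 221.  111.4] [0.7 0.3 0.8] 2
('lamp_eye', 'top') [529.4 213.  154.9] [0.6 1.  0.6] 2
('hook', 'top') [ 571.2 -207.6  254.5] [1.2 0.2 0.5] 2
('peg_tip', 'top') [ 587.2 -108.5  254.7] [0.3 1.  0. ] 2
('collar', 'top') [ 572.4 -181.8  254.1] [2.1 0.8 1.1] 2
('cheek_end', 'top') [ 585.9 -122.8  304.8] [0. 0. 0.] 1
('collar', 'scene') [ 571.3 -185.   249.8] [0. 0. 0.] 1
scene ((374.82232666015625, 175.73281860351562), (72.2778091430664, 39.32917404174805), 37.34934997558594)
top ((250.76390075683594, 205.78045654296875), (65.4815673828125, 21.411096572875977), 83.92753601074219)
2.8
```

View pics/zs.png

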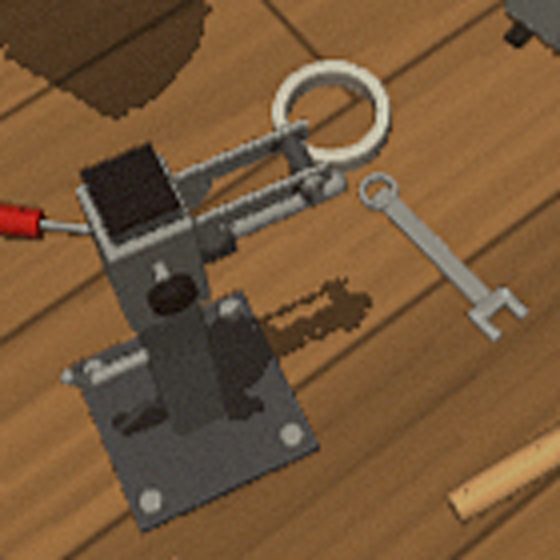

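View pics/zt.png

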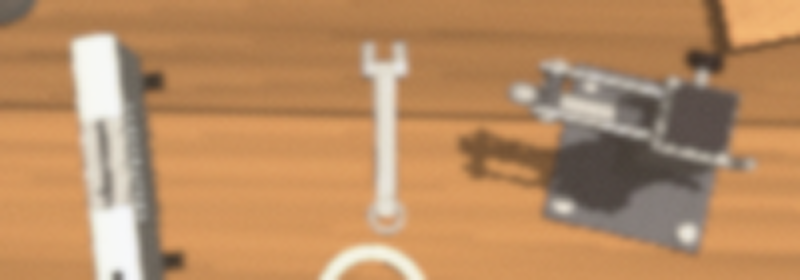

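The zooms show the cheek plates running parallel to the peg toward a square sleeve, with the keeper hanging closed near the tip (scene crop about (300,150)). The second, smaller hook on the mast's other side is separate. The lamp is upright on its feet. Next I'll refine the two yaw angles from the edges.

```bash
python3 - <<'E'
from h import *
def pt(c,u,v,z):
    o,d=ray(c,u,v); return o+d*(z-o[2])/d[2]
im=cv2.imread("pics/t0.png");g=cv2.cvtColor(im,6)
lsd=cv2.createLineSegmentDetector()
def segs(c,f,box,z,L):
    g=cv2.imread(f,0);x0,y0,x1,y1=box
    cr=cv2.resize(g[y0:y1,x0:x1],None,fx=4,fy=4,interpolation=cv2.INTER_CUBIC)
    for s in lsd.detect(cr)[0][:,0]:
        if np.hypot(s[2]-s[0],s[3]-s[1])<4*L: continue
        s=(s-1.5)/4; A=pt(c,s[0]+x0,s[1]+y0,z);B=pt(c,s[2]+x0,s[3]+y0,z)
        print(c,(s+np.array([x0,y0,x0,y0])).round(1),A[:2].round(),B[:2].round(),"ang",round(np.degrees(np.arctan2(*(B-A)[[1,0]]))%180,1))
segs("top","pics/t0.png",(225,165,270,245),133,25)
print();segs("top","pics/t0.png",(335,170,412,215),305,9)
print();segs("scene","pics/s0.png",(255,190,315,245),290,9)
E
```

```text
top [251.1 198.9 248.3 173.9] [557. 196.] [638. 209.] ang 8.8

top [359.4 193.8 381.6 199.9] [ 563. -139.] [ 548. -201.] ang 75.9
top [369.7 185.1 385.1 189.3] [ 589. -167.] [ 578. -210.] ang 76.1
top [382.4 197.1 373.2 195.3] [ 556. -203.] [ 560. -178.] ang 80.3
top [382.3 202.3 400.4 206.1] [ 541. -203.] [ 532. -254.] ang 79.5
top [397.8 203.  385.2 200.1] [ 540. -246.] [ 548. -211.] ang 78.4
top [372.  191.  360.5 188.2] [ 572. -174.] [ 579. -142.] ang 77.3
top [353.6 206.7 342.2 204. ] [ 527. -123.] [534. -91.] ang 78.3
top [381.8 185.7 362.6 181.3] [ 588. -201.] [ 599. -147.] ang 78.3
top [343.5 198.6 357.6 202. ] [549. -95.] [ 540. -134.] ang 77.7
top [353.6 211.8 344.5 209.7] [ 512. -124.] [518. -98.] ang 78.3
top [394.  212.4 385.  209.9] [ 514. -236.] [ 520. -211.] ang 75.7
top [353.8 195.2 334.8 194.7] [ 559. -123.] [559. -70.] ang 89.7

scene [254.5 231.7 267.  226.3] [ 565. -239.] [ 572. -209.] ang 77.8
scene [281.  226.8 293.4 221.3] [ 593. -184.] [ 599. -153.] ang 78.3
scene [282.5 209.9 273.7 214.3] [ 559. -155.] [ 556. -178.] ang 81.4
scene [270.5 219.5 284.4 210.3] [ 562. -192.] [ 563. -152.] ang 89.4
scene [297.  201.6 306.9 194.9] [ 562. -114.] [562. -84.] ang 90.4
scene [310.7 194.4 296.5 204.1] [567. -76.] [ 567. -119.] ang 90.1
scene [288.8 209.4 273.  219.9] [ 567. -143.] [ 567. -188.] ang 89.5
```

```bash
cat >> h.py <<'E'
def go(p,psi):
    s=observe();R=Ro.from_euler("xyz",s["tool_rot"],degrees=True)
    d=R.inv().apply(np.array(p)-s["ee_pos"])/10
    T=Ro.from_euler("xyz",[180,0,psi],degrees=True)
    print("clock",round(s["clock"],2),"pos",s["ee_pos"].round(1),s["tool_rot"].round(2),"F",s["wrist_force"].round(1),"w",round(s["gripper_width"],1))
    print("t",d.round(3),"w",(R.inv()*T).as_rotvec().round(4))
E
python3 -c "
from h import *
go([458.5,197.5,220],9.5)"
```

```text
clock 2.8 pos [ 261.  -567.9  231.3] [180.     0.    24.69] F [ 0.8 -0.3 -0.7] w 85.5
t [ 49.909 -61.298   1.126] w [0.    0.    0.265]
```

{"fn": "apply_moves", "kwargs": {"increments": [{"hand": 1,"tx": 24.9,"ty": -30.6,"tz": 0,"wz": 0.13},{"hand": 1,"tx": 24.9,"ty": -30.6,"tz": 0,"wz": 0.13},{"hand": 1,"tx": 24.9,"ty": -30.6,"tz": 0,"wz": 0.13},{"hand": 1,"tx": 24.9,"ty": -30.6,"tz": 0,"wz": 0.13},{"hand": 1,"tx": 24.9,"ty": -30.6,"tz": 0,"wz": 0.13},{"hand": 1,"tx": 24.9,"ty": -30.6,"tz": 0,"wz": 0.13},{"hand": 1,"tx": 24.9,"ty": -30.6,"tz": 0,"wz": 0.13},{"hand": 1,"tx": 24.9,"ty": -30.6,"tz": 0,"wz": 0.13}]}}

```text
validation failed for argument at $.in...
```

```bash
python3 -c "
from h import *
go([458.5,197.5,220],9.5)"
```

```text
clock 2.8 pos [ 261.  -567.9  231.3] [180.     0.    24.69] F [ 0.8 -0.3 -0.7] w 85.5
t [ 49.909 -61.298   1.126] w [0.    0.    0.265]
```

{"fn": "apply_moves", "kwargs": {"increments": [{"hand": 1.0,"tx": 24.9,"ty": -30.6,"tz": 0.0,"wx": 0.0,"wy": 0.0,"wz": 0.13},{"hand": 1.0,"tx": 24.9,"ty": -30.6,"tz": 0.0,"wx": 0.0,"wy": 0.0,"wz": 0.13},{"hand": 1.0,"tx": 24.9,"ty": -30.6,"tz": 0.0,"wx": 0.0,"wy": 0.0,"wz": 0.13},{"hand": 1.0,"tx": 24.9,"ty": -30.6,"tz": 0.0,"wx": 0.0,"wy": 0.0,"wz": 0.13},{"hand": 1.0,"tx": 24.9,"ty": -30.6,"tz": 0.0,"wx": 0.0,"wy": 0.0,"wz": 0.13},{"hand": 1.0,"tx": 24.9,"ty": -30.6,"tz": 0.0,"wx": 0.0,"wy": 0.0,"wz": 0.13},{"hand": 1.0,"tx": 24.9,"ty": -30.6,"tz": 0.0,"wx": 0.0,"wy": 0.0,"wz": 0.13},{"hand": 1.0,"tx": 24.9,"ty": -30.6,"tz": 0.0,"wx": 0.0,"wy": 0.0,"wz": 0.13}]}}

```text
clock: 3.8
ee_pos: [359.7, -184.8, 231.5]
tool_rot: [180.0, -0.0, 17.4]
wrist_force: [-0.2, 0.0, 0.1]
gripper_width: 85.3
gripper_force: 0.0
```

```bash
python3 -c "
from h import *
go([458.5,197.5,220],9.5)"
```

```text
clock 3.8 pos [ 359.7 -184.8  231.5] [ 1.7998e+02 -1.0000e-02  1.7380e+01] F [-0.2  0.   0.1] w 85.3
t [ 20.846 -33.538   1.145] w [ 0.0003 -0.0003  0.1375]
```

{"fn": "apply_moves", "kwargs": {"increments": [{"hand": 1.0,"tx": 20.85,"ty": -33.5,"tz": 1.1,"wx": 0.0,"wy": 0.0,"wz": 0.1375},{"hand": 1.0,"tx": 20.85,"ty": -33.5,"tz": 1.1,"wx": 0.0,"wy": 0.0,"wz": 0.1375},{"hand": 1.0,"tx": 20.85,"ty": -33.5,"tz": 1.1,"wx": 0.0,"wy": 0.0,"wz": 0.1375},{"hand": 1.0,"tx": 20.85,"ty": -33.5,"tz": 1.1,"wx": 0.0,"wy": 0.0,"wz": 0.1375},{"hand": 1.0,"tx": 20.85,"ty": -33.5,"tz": 1.1,"wx": 0.0,"wy": 0.0,"wz": 0.1375},{"hand": 1.0,"tx": 20.85,"ty": -33.5,"tz": 1.1,"wx": 0.0,"wy": 0.0,"wz": 0.1375},{"hand": 1.0,"tx": 20.85,"ty": -33.5,"tz": 1.1,"wx": 0.0,"wy": 0.0,"wz": 0.1375},{"hand": 1.0,"tx": 20.85,"ty": -33.5,"tz": 1.1,"wx": 0.0,"wy": 0.0,"wz": 0.1375}]}}

```text
clock: 4.8
ee_pos: [460.3, 196.5, 220.0]
tool_rot: [180.0, -0.0, 9.4]
wrist_force: [0.3, -0.1, -0.0]
gripper_width: 85.2
gripper_force: 0.0
```

```bash
python3 -c "
from h import *
go([458.5,197.5,94],9.5)
tips(['scene','top'],['lamp_end_b'])
c=camera('scene')
cv2.imwrite('pics/g1.png',cv2.resize(c[60:260,270:500],(690,600),interpolation=cv2.INTER_CUBIC)[:,:,::-1])
tips(['scene'],['lamp_end_b','lamp_centre'])"
```

```text
clock 4.8 pos [460.3 196.5 220. ] [ 1.80e+02 -1.00e-02  9.44e+00] F [ 0.3 -0.1 -0. ] w 85.2
t [-0.168 -0.129 12.598] w [ 0.     -0.0002 -0.001 ]
scene lamp_end_b [455.9 194.4 109.5] 0.88 [356. 155.]
scene lamp_end_b [609.6 225.7 112.8] 0.66 [398. 181.]
top lamp_end_b [459.2 198.3 117.6] 0.81 [250. 229.]
top lamp_end_b [613.6 219.7 110.1] 0.71 [246. 182.]
scene lamp_end_b [608.7 225.3 112.1] 0.82 [397. 181.]
scene lamp_end_b [456.7 197.2 111.2] 0.78 [357. 155.]
```

View pics/g1.png

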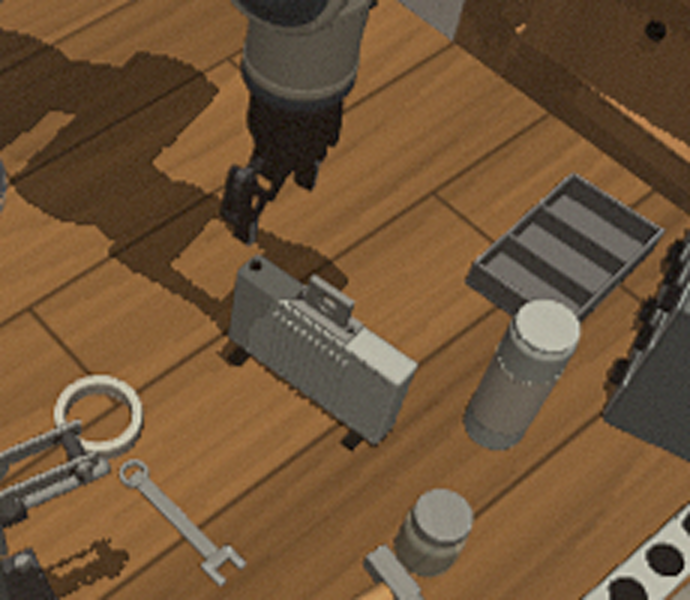

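The open fingers straddle the lamp's near end: they're at crop (240,200) and (310,180), and the lamp end is at (257,267). Going down to grip it.

{"fn": "apply_moves", "kwargs": {"increments": [{"hand": 1.0,"tx": -0.1,"ty": -0.1,"tz": 5.0,"wx": 0.0,"wy": 0.0,"wz": 0.0},{"hand": 1.0,"tx": -0.1,"ty": -0.1,"tz": 9.0,"wx": 0.0,"wy": 0.0,"wz": 0.0},{"hand": 1.0,"tx": -0.1,"ty": -0.1,"tz": 11.5,"wx": 0.0,"wy": 0.0,"wz": 0.0},{"hand": 1.0,"tx": -0.1,"ty": -0.1,"tz": 12.6,"wx": 0.0,"wy": 0.0,"wz": 0.0},{"hand": 1.0,"tx": -0.1,"ty": -0.1,"tz": 12.6,"wx": 0.0,"wy": 0.0,"wz": 0.0}]}}

```text
clock: 5.68
ee_pos: [458.3, 196.2, 94.3]
tool_rot: [180.0, 0.0, 9.3]
wrist_force: [-0.9, 0.6, 0.6]
gripper_width: 85.0
gripper_force: 0.0
```

{"fn": "apply_moves", "kwargs": {"increments": [{"hand": 0.6,"tx": 0.0,"ty": 0.0,"tz": 0.0,"wx": 0.0,"wy": 0.0,"wz": 0.0},{"hand": 0.5,"tx": 0.0,"ty": 0.0,"tz": 0.0,"wx": 0.0,"wy": 0.0,"wz": 0.0},{"hand": 0.45,"tx": 0.0,"ty": 0.0,"tz": 0.0,"wx": 0.0,"wy": 0.0,"wz": 0.0},{"hand": 0.0,"tx": 0.0,"ty": 0.0,"tz": 0.0,"wx": 0.0,"wy": 0.0,"wz": 0.0},{"hand": 0.0,"tx": 0.0,"ty": 0.0,"tz": 0.0,"wx": 0.0,"wy": 0.0,"wz": 0.0},{"hand": 0.0,"tx": 0.0,"ty": 0.0,"tz": 0.0,"wx": 0.0,"wy": 0.0,"wz": 0.0}]}}

```text
clock: 6.42
ee_pos: [458.5, 196.8, 94.8]
tool_rot: [-180.0, -0.1, 9.4]
wrist_force: [-1.3, 1.1, 8.1]
gripper_width: 35.5
gripper_force: 58.8
```

{"fn": "apply_moves", "kwargs": {"increments": [{"hand": 0.0,"tx": 0.0,"ty": 0.0,"tz": -0.5,"wx": 0.0,"wy": 0.0,"wz": 0.0},{"hand": 0.0,"tx": 0.0,"ty": 0.0,"tz": -1.5,"wx": 0.0,"wy": 0.0,"wz": 0.0},{"hand": 0.0,"tx": 0.0,"ty": 0.0,"tz": -3.5,"wx": 0.0,"wy": 0.0,"wz": 0.0},{"hand": 0.0,"tx": 0.0,"ty": 0.0,"tz": -6.0,"wx": 0.0,"wy": 0.0,"wz": 0.0},{"hand": 0.0,"tx": 0.0,"ty": 0.0,"tz": -8.5,"wx": 0.0,"wy": 0.0,"wz": 0.0},{"hand": 0.0,"tx": 0.0,"ty": 0.0,"tz": -10.0,"wx": 0.0,"wy": 0.0,"wz": 0.0},{"hand": 0.0,"tx": 0.0,"ty": 0.0,"tz": -10.0,"wx": 0.0,"wy": 0.0,"wz": 0.0},{"hand": 0.0,"tx": 0.0,"ty": 0.0,"tz": -10.0,"wx": 0.0,"wy": 0.0,"wz": 0.0}]}}

```text
clock: 7.42
ee_pos: [457.8, 196.5, 193.9]
tool_rot: [180.0, 0.0, 9.4]
wrist_force: [-0.4, -0.2, -5.6]
gripper_width: 35.3
gripper_force: 60.5
```

```bash
python3 -c "
from h import *
go([458.5,197.5,194],9.5)
print(observe()['wrist_torque'])
N=dict(lamp_centre=[537,210,170],lamp_end_a=[610,226,212],lamp_end_b=[458,198,212],lamp_eye=[533,212,255])
for k,v in avg(list(N),2,near=N).items(): print(k,*v)
"
```

```text
clock 7.42 pos [457.8 196.5 193.9] [1.7999e+02 5.0000e-02 9.3600e+00] F [-0.4 -0.2 -5.6] w 35.3
t [ 0.088 -0.084 -0.015] w [ 0.0001  0.0008 -0.0025]
[-0.06159144  0.33708381 -0.00469092]
('lamp_centre', 'scene') [536.8 211.7 166.6] [0.2 0.  0.5] 2
('lamp_end_a', 'scene') [611.4 223.9 209.7] [1.6 1.9 1.8] 2
('lamp_end_b', 'scene') [457.2 193.8 207.8] [0.  0.7 0.2] 2
('lamp_eye', 'scene') [536.6 207.9 247.4] [0. 0. 0.] 1
('lamp_centre', 'top') [535.1 209.7 173.8] [1.  2.1 0.8] 2
('lamp_end_a', 'top') [610.2 221.  208.2] [0. 0. 0.] 1
('lamp_end_b', 'top') [461.8 194.1 216.7] [0.7 0.1 0. ] 2
('lamp_eye', 'top') [532.8 210.1 254. ] [1.2 0.1 1.8] 2
```

```bash
python3 -c "
from h import *
go([516.5,-61.8,194],-12)"
```

```text
clock 8.43 pos [458.2 196.7 194.3] [-180.     -0.      9.36] F [-0.2  0.4 -5. ] w 35.4
t [ 1.549 26.453  0.03 ] w [-0.     -0.      0.3728]
```

{"fn": "apply_moves", "kwargs": {"increments": [{"hand": 0.0,"tx": 0.1,"ty": 1.5,"tz": 0.0,"wx": 0.0,"wy": 0.0,"wz": 0.02},{"hand": 0.0,"tx": 0.3,"ty": 5.0,"tz": 0.0,"wx": 0.0,"wy": 0.0,"wz": 0.07},{"hand": 0.0,"tx": 0.6,"ty": 10.0,"tz": 0.0,"wx": 0.0,"wy": 0.0,"wz": 0.14},{"hand": 0.0,"tx": 0.9,"ty": 15.5,"tz": 0.0,"wx": 0.0,"wy": 0.0,"wz": 0.22},{"hand": 0.0,"tx": 1.2,"ty": 20.5,"tz": 0.0,"wx": 0.0,"wy": 0.0,"wz": 0.29},{"hand": 0.0,"tx": 1.4,"ty": 24.0,"tz": 0.0,"wx": 0.0,"wy": 0.0,"wz": 0.34},{"hand": 0.0,"tx": 1.5,"ty": 26.0,"tz": 0.0,"wx": 0.0,"wy": 0.0,"wz": 0.365},{"hand": 0.0,"tx": 1.55,"ty": 26.45,"tz": 0.0,"wx": 0.0,"wy": 0.0,"wz": 0.373}]}}

```text
clock: 9.43
ee_pos: [516.5, -62.9, 194.2]
tool_rot: [180.0, 0.0, -12.1]
wrist_force: [0.1, 0.4, -4.8]
gripper_width: 35.1
gripper_force: 61.6
```

{"fn": "apply_moves", "kwargs": {"increments": [{"hand": 0.0,"tx": 0.0,"ty": 0.0,"tz": 0.0,"wx": 0.0,"wy": 0.0,"wz": 0.0},{"hand": 0.0,"tx": 0.0,"ty": 0.0,"tz": 0.0,"wx": 0.0,"wy": 0.0,"wz": 0.0}]}}

```text
clock: 9.68
ee_pos: [516.2, -60.8, 194.3]
tool_rot: [-180.0, 0.0, -11.9]
wrist_force: [0.9, -0.4, -4.8]
gripper_width: 35.3
gripper_force: 61.6
```

```bash
cat > m.py <<'E'
from h import *
import sys
def rel(eye,n=3):
    N=dict(lamp_eye=eye,peg_tip=[587,-107,254],hook=[567,-206,254],lamp_centre=np.array(eye)-[0,0,84.5])
    h=np.array([-.208,-.978,0]);l=np.array([.978,-.208,0])
    A=avg(list(N),n,near=N,tol=25)
    for k,v in A.items(): print(k,*v)
    for c in("scene","top"):
        try:
            for k in ("peg_tip","hook"):
                d=A[("lamp_eye",c)][0]-A[(k,c)][0]; print(c,k,"eye rel: along",(d@h).round(1),"lat",(d@l).round(1),"z",d[2].round(1))
        except KeyError: pass
E
python3 - <<'E'
from m import *
go([516.5,-61.8,194],-12)
rel([593,-78,254])
a=camera("scene");b=camera("top")
A=cv2.resize(a[150:270,240:400],(800,600),interpolation=cv2.INTER_CUBIC);cv2.imwrite("pics/z2.png",A[:,:,::-1])
B=cv2.resize(b[150:230,300:410],(770,560),interpolation=cv2.INTER_CUBIC);cv2.imwrite("pics/z3.png",B[:,:,::-1])
E
```

```text
clock 9.68 pos [516.2 -60.8 194.3] [-1.7999e+02  2.0000e-02 -1.1930e+01] F [ 0.9 -0.4 -4.8] w 35.3
t [0.048 0.089 0.026] w [-0.0002  0.0004  0.0011]
('lamp_eye', 'scene') [591.1 -79.6 248.9] [1.  1.6 1.1] 3
('peg_tip', 'scene') [ 587.5 -106.5  253.6] [0.4 1.1 0.2] 2
('hook', 'scene') [ 562.8 -207.8  254.6] [1.6 1.4 1.1] 3
('lamp_centre', 'scene') [593.7 -73.8 166.7] [1.  0.8 0.6] 3
('lamp_eye', 'top') [591.4 -76.3 253.1] [2.1 0.9 1.7] 3
('lamp_centre', 'top') [594.4 -78.1 171.8] [1.1 0.5 1.7] 3
('hook', 'top') [ 568.3 -208.7  252.1] [1.  0.5 0.4] 2
scene peg_tip eye rel: along -27.1 lat -2.1 z -4.7
scene hook eye rel: along -131.3 lat 1.0 z -5.7
```

View pics/z2.png

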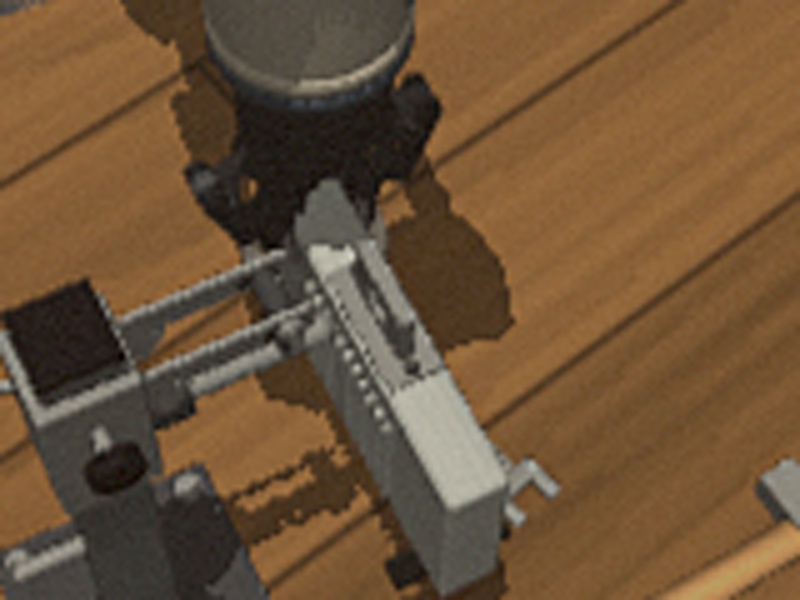

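View pics/z3.png

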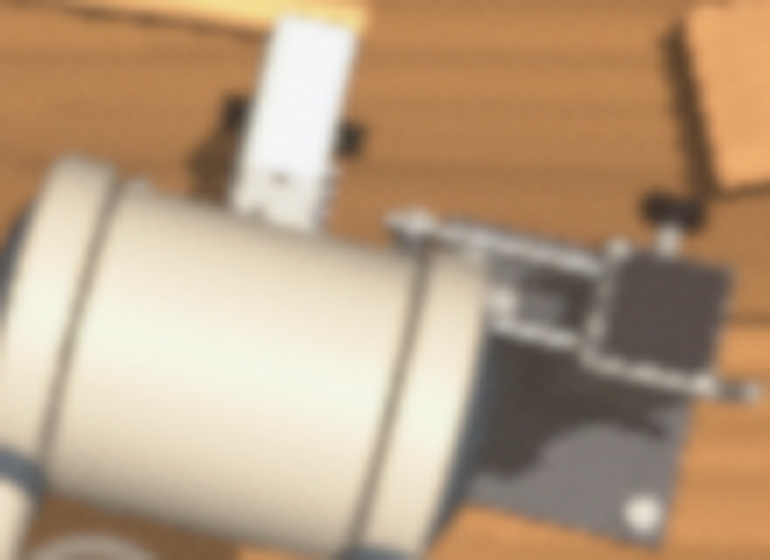

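The scene crop shows the lamp level in front of the peg, its lug at about (390,310) lined up with the tip at (325,320). The wrist blocks the top view of the eye. By tool geometry the eye is about 30 mm short of the tip, within 1 mm sideways and in height, so I'll advance gently and watch the force.

{"fn": "apply_moves", "kwargs": {"increments": [{"hand": 0.0,"tx": 0.1,"ty": 0.6,"tz": 0.0,"wx": 0.0,"wy": 0.0,"wz": 0.0},{"hand": 0.0,"tx": 0.1,"ty": 1.2,"tz": 0.0,"wx": 0.0,"wy": 0.0,"wz": 0.0},{"hand": 0.0,"tx": 0.1,"ty": 1.8,"tz": 0.0,"wx": 0.0,"wy": 0.0,"wz": 0.0},{"hand": 0.0,"tx": 0.1,"ty": 2.2,"tz": 0.0,"wx": 0.0,"wy": 0.0,"wz": 0.0},{"hand": 0.0,"tx": 0.1,"ty": 2.4,"tz": 0.0,"wx": 0.0,"wy": 0.0,"wz": 0.0},{"hand": 0.0,"tx": 0.1,"ty": 2.4,"tz": 0.0,"wx": 0.0,"wy": 0.0,"wz": 0.0}]}}

```text
clock: 12.02
ee_pos: [512.4, -85.5, 194.3]
tool_rot: [-180.0, 0.0, -12.0]
wrist_force: [-0.8, -0.1, -4.4]
gripper_width: 35.6
gripper_force: 61.6
```

{"fn": "apply_moves", "kwargs": {"increments": [{"hand": 0.0,"tx": 0.0,"ty": 0.2,"tz": 0.0,"wx": 0.0,"wy": 0.0,"wz": 0.0},{"hand": 0.0,"tx": 0.0,"ty": 0.4,"tz": 0.0,"wx": 0.0,"wy": 0.0,"wz": 0.0},{"hand": 0.0,"tx": 0.0,"ty": 0.4,"tz": 0.0,"wx": 0.0,"wy": 0.0,"wz": 0.0}]}}

```text
clock: 12.4
ee_pos: [511.6, -89.5, 194.3]
tool_rot: [180.0, -0.0, -12.0]
wrist_force: [0.3, 0.3, -3.9]
gripper_width: 35.4
gripper_force: 61.6
```

{"fn": "apply_moves", "kwargs": {"increments": [{"hand": 0.0,"tx": 0.0,"ty": 0.2,"tz": 0.0,"wx": 0.0,"wy": 0.0,"wz": 0.0},{"hand": 0.0,"tx": 0.0,"ty": 0.4,"tz": 0.0,"wx": 0.0,"wy": 0.0,"wz": 0.0},{"hand": 0.0,"tx": 0.0,"ty": 0.4,"tz": 0.0,"wx": 0.0,"wy": 0.0,"wz": 0.0}]}}

```text
clock: 12.78
ee_pos: [510.8, -93.4, 194.3]
tool_rot: [180.0, 0.0, -12.0]
wrist_force: [1.0, -0.7, -5.9]
gripper_width: 35.1
gripper_force: 61.6
```

{"fn": "apply_moves", "kwargs": {"increments": [{"hand": 0.0,"tx": 0.0,"ty": 0.2,"tz": 0.0,"wx": 0.0,"wy": 0.0,"wz": 0.0},{"hand": 0.0,"tx": 0.0,"ty": 0.4,"tz": 0.0,"wx": 0.0,"wy": 0.0,"wz": 0.0},{"hand": 0.0,"tx": 0.0,"ty": 0.4,"tz": 0.0,"wx": 0.0,"wy": 0.0,"wz": 0.0}]}}

```text
clock: 13.15
ee_pos: [510.0, -97.4, 194.3]
tool_rot: [180.0, -0.0, -12.0]
wrist_force: [0.4, -0.6, -4.8]
gripper_width: 35.3
gripper_force: 61.6
```

{"fn": "apply_moves", "kwargs": {"increments": [{"hand": 0.0,"tx": 0.0,"ty": 0.2,"tz": 0.0,"wx": 0.0,"wy": 0.0,"wz": 0.0},{"hand": 0.0,"tx": 0.0,"ty": 0.4,"tz": 0.0,"wx": 0.0,"wy": 0.0,"wz": 0.0},{"hand": 0.0,"tx": 0.0,"ty": 0.4,"tz": 0.0,"wx": 0.0,"wy": 0.0,"wz": 0.0}]}}

```text
clock: 13.52
ee_pos: [509.1, -101.3, 194.3]
tool_rot: [180.0, -0.0, -12.0]
wrist_force: [0.1, -0.3, -4.6]
gripper_width: 35.3
gripper_force: 61.6
```

```bash
python3 - <<'E'
from m import *
s=observe();print(s["wrist_force"].round(2),s["wrist_torque"].round(3))
rel(s["ee_pos"]+[76.8,-16.3,60],2)
a=camera("scene")
A=cv2.resize(a[170:250,250:357],(800,600),interpolation=cv2.INTER_CUBIC);cv2.imwrite("pics/z4.png",A[:,:,::-1])
E
```

```text
[ 0.12 -0.33 -4.59] [0.084 0.371 0.016]
('lamp_eye', 'scene') [ 583.1 -119.3  248.9] [0.9 0.2 0.9] 2
('peg_tip', 'scene') [ 589.6 -107.3  252.5] [0.2 1.3 0.4] 2
('hook', 'scene') [ 565.  -206.   254.1] [1.3 0.9 1.8] 2
('lamp_centre', 'scene') [ 588.1 -115.7  167.2] [1.2 0.6 0.4] 2
('lamp_eye', 'top') [ 582.2 -114.8  253.6] [1.9 1.  1.6] 2
('hook', 'top') [ 566.4 -207.9  253.3] [0.4 0.3 1.5] 2
('lamp_centre', 'top') [ 589.  -117.5  172. ] [0.7 0.2 1.6] 2
scene peg_tip eye rel: along 13.1 lat -3.9 z -3.6
scene hook eye rel: along -88.6 lat -0.3 z -5.2
```

View pics/z4.png

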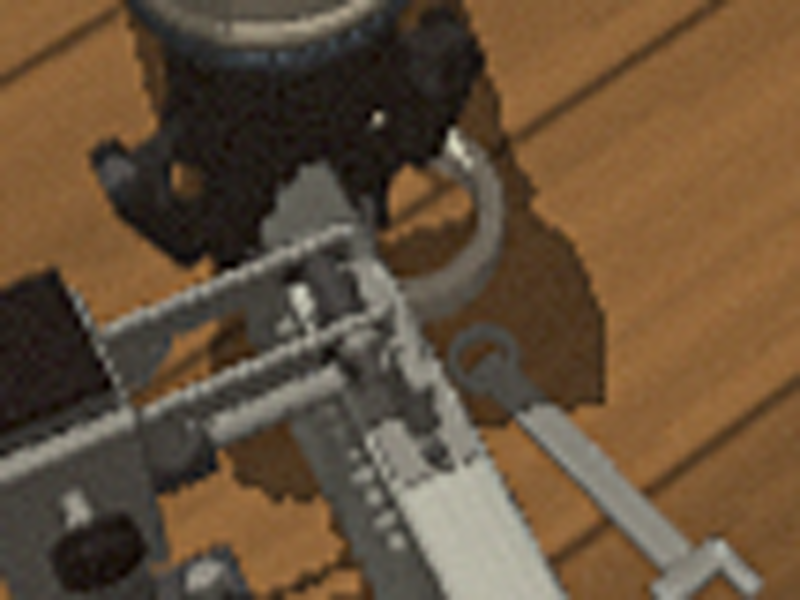

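The lug is now over the nose: the peg runs into it at crop (340,385) and there is no contact force. Pushing on.

{"fn": "apply_moves", "kwargs": {"increments": [{"hand": 0.0,"tx": 0.0,"ty": 0.3,"tz": 0.0,"wx": 0.0,"wy": 0.0,"wz": 0.0},{"hand": 0.0,"tx": 0.0,"ty": 0.6,"tz": 0.0,"wx": 0.0,"wy": 0.0,"wz": 0.0},{"hand": 0.0,"tx": 0.0,"ty": 0.9,"tz": 0.0,"wx": 0.0,"wy": 0.0,"wz": 0.0},{"hand": 0.0,"tx": 0.0,"ty": 1.0,"tz": 0.0,"wx": 0.0,"wy": 0.0,"wz": 0.0}]}}

```text
clock: 15.08
ee_pos: [507.0, -111.2, 194.3]
tool_rot: [180.0, -0.0, -12.0]
wrist_force: [0.5, 0.1, -4.8]
gripper_width: 35.5
gripper_force: 61.6
```

{"fn": "apply_moves", "kwargs": {"increments": [{"hand": 0.0,"tx": 0.0,"ty": 0.3,"tz": 0.0,"wx": 0.0,"wy": 0.0,"wz": 0.0},{"hand": 0.0,"tx": 0.0,"ty": 0.6,"tz": 0.0,"wx": 0.0,"wy": 0.0,"wz": 0.0},{"hand": 0.0,"tx": 0.0,"ty": 0.9,"tz": 0.0,"wx": 0.0,"wy": 0.0,"wz": 0.0},{"hand": 0.0,"tx": 0.0,"ty": 1.0,"tz": 0.0,"wx": 0.0,"wy": 0.0,"wz": 0.0}]}}

```text
clock: 15.58
ee_pos: [505.0, -120.9, 194.3]
tool_rot: [-180.0, -0.0, -12.0]
wrist_force: [0.6, 0.6, -5.1]
gripper_width: 35.6
gripper_force: 61.6
```

{"fn": "apply_moves", "kwargs": {"increments": [{"hand": 0.0,"tx": 0.0,"ty": 0.3,"tz": 0.0,"wx": 0.0,"wy": 0.0,"wz": 0.0},{"hand": 0.0,"tx": 0.0,"ty": 0.6,"tz": 0.0,"wx": 0.0,"wy": 0.0,"wz": 0.0},{"hand": 0.0,"tx": 0.0,"ty": 0.9,"tz": 0.0,"wx": 0.0,"wy": 0.0,"wz": 0.0},{"hand": 0.0,"tx": 0.0,"ty": 1.0,"tz": 0.0,"wx": 0.0,"wy": 0.0,"wz": 0.0}]}}

```text
clock: 16.08
ee_pos: [502.9, -130.7, 194.3]
tool_rot: [180.0, -0.0, -12.0]
wrist_force: [0.6, 0.8, -3.9]
gripper_width: 35.5
gripper_force: 61.6
```

{"fn": "apply_moves", "kwargs": {"increments": [{"hand": 0.0,"tx": 0.0,"ty": 0.3,"tz": 0.0,"wx": 0.0,"wy": 0.0,"wz": 0.0},{"hand": 0.0,"tx": 0.0,"ty": 0.6,"tz": 0.0,"wx": 0.0,"wy": 0.0,"wz": 0.0},{"hand": 0.0,"tx": 0.0,"ty": 0.9,"tz": 0.0,"wx": 0.0,"wy": 0.0,"wz": 0.0},{"hand": 0.0,"tx": 0.0,"ty": 1.0,"tz": 0.0,"wx": 0.0,"wy": 0.0,"wz": 0.0}]}}

```text
clock: 16.58
ee_pos: [500.8, -140.5, 194.3]
tool_rot: [180.0, 0.0, -12.0]
wrist_force: [-0.8, -0.6, -3.8]
gripper_width: 35.4
gripper_force: 61.6
```

{"fn": "apply_moves", "kwargs": {"increments": [{"hand": 0.0,"tx": 0.0,"ty": 0.3,"tz": 0.0,"wx": 0.0,"wy": 0.0,"wz": 0.0},{"hand": 0.0,"tx": 0.0,"ty": 0.6,"tz": 0.0,"wx": 0.0,"wy": 0.0,"wz": 0.0},{"hand": 0.0,"tx": 0.0,"ty": 0.9,"tz": 0.0,"wx": 0.0,"wy": 0.0,"wz": 0.0},{"hand": 0.0,"tx": 0.0,"ty": 1.0,"tz": 0.0,"wx": 0.0,"wy": 0.0,"wz": 0.0}]}}

```text
clock: 17.08
ee_pos: [498.7, -150.2, 194.3]
tool_rot: [180.0, -0.0, -12.0]
wrist_force: [0.1, 0.2, -5.2]
gripper_width: 34.9
gripper_force: 61.6
```

```bash
python3 - <<'E'
from m import *
s=observe();print(s["wrist_force"].round(2),s["wrist_torque"].round(3))
rel(s["ee_pos"]+[76.8,-16.3,60],2)
tips(["scene","top"],["keeper","collar"])
a=camera("scene")
A=cv2.resize(a[170:250,240:347],(800,600),interpolation=cv2.INTER_CUBIC);cv2.imwrite("pics/z5.png",A[:,:,::-1])
E
```

```text
[ 0.06  0.17 -5.25] [0.093 0.285 0.028]
('lamp_eye', 'scene') [ 572.3 -168.4  249.2] [0.3 0.  0.2] 2
('peg_tip', 'scene') [ 588.3 -105.6  251.6] [1.4 1.3 0.5] 2
('hook', 'scene') [ 562.  -208.2  254.7] [0.8 1.9 1.3] 2
('lamp_centre', 'scene') [ 576.7 -165.1  167.6] [0.1 0.5 0.4] 2
('lamp_eye', 'top') [ 572.  -164.8  251.7] [0.2 1.6 1.8] 2
('hook', 'top') [ 568.9 -206.4  251.1] [1.  0.1 1.8] 2
('lamp_centre', 'top') [ 576.4 -166.8  171.9] [0.7 0.2 0.8] 2
scene peg_tip eye rel: along 64.7 lat -2.6 z -2.4
scene hook eye rel: along -41.1 lat 1.8 z -5.5Traceback (most recent call last):
  File "<stdin>", line 4, in <module>
  File "h.py", line 16, in tips
    for r in tip_of(c,n)[:k]:
             ~~~~~~^^^^^
ValueError: it knows: bolt_jar, carton, cheek_end, collar, hook, lamp_centre, lamp_end, lamp_eye, mallet, mug, peg_tip, screwdriver, spanner, spray_can, tape_roll
```

{"fn": "apply_moves", "kwargs": {"increments": [{"hand": 0.0,"tx": 0.0,"ty": 0.3,"tz": 0.0,"wx": 0.0,"wy": 0.0,"wz": 0.0},{"hand": 0.0,"tx": 0.0,"ty": 0.6,"tz": 0.0,"wx": 0.0,"wy": 0.0,"wz": 0.0},{"hand": 0.0,"tx": 0.0,"ty": 0.8,"tz": 0.0,"wx": 0.0,"wy": 0.0,"wz": 0.0},{"hand": 0.0,"tx": 0.0,"ty": 0.9,"tz": 0.0,"wx": 0.0,"wy": 0.0,"wz": 0.0}]}}

```text
clock: 18.58
ee_pos: [496.8, -159.0, 194.3]
tool_rot: [-180.0, 0.0, -12.0]
wrist_force: [0.4, -0.3, -5.6]
gripper_width: 35.5
gripper_force: 61.6
```

{"fn": "apply_moves", "kwargs": {"increments": [{"hand": 0.0,"tx": 0.0,"ty": 0.1,"tz": 0.0,"wx": 0.0,"wy": 0.0,"wz": 0.0},{"hand": 0.0,"tx": 0.0,"ty": 0.1,"tz": 0.0,"wx": 0.0,"wy": 0.0,"wz": 0.0}]}}

```text
clock: 18.82
ee_pos: [496.6, -159.8, 194.3]
tool_rot: [-180.0, 0.0, -12.0]
wrist_force: [-0.1, -0.5, -5.2]
gripper_width: 35.6
gripper_force: 61.6
```

{"fn": "apply_moves", "kwargs": {"increments": [{"hand": 0.0,"tx": 0.0,"ty": 0.1,"tz": 0.0,"wx": 0.0,"wy": 0.0,"wz": 0.0},{"hand": 0.0,"tx": 0.0,"ty": 0.1,"tz": 0.0,"wx": 0.0,"wy": 0.0,"wz": 0.0}]}}

```text
clock: 19.08
ee_pos: [496.4, -160.8, 194.3]
tool_rot: [180.0, 0.0, -12.0]
wrist_force: [-0.5, 0.9, -4.8]
gripper_width: 35.0
gripper_force: 61.6
```

```bash
python3 - <<'E'
from m import *
s=observe();print(s["wrist_force"].round(2),s["wrist_torque"].round(3))
a=camera("scene")
A=cv2.resize(a[170:250,240:347],(800,600),interpolation=cv2.INTER_CUBIC);cv2.imwrite("pics/z5.png",A[:,:,::-1])
E
```

```text
[-0.53  0.89 -4.8 ] [ 0.067  0.336 -0.036]
```

View pics/z5.png

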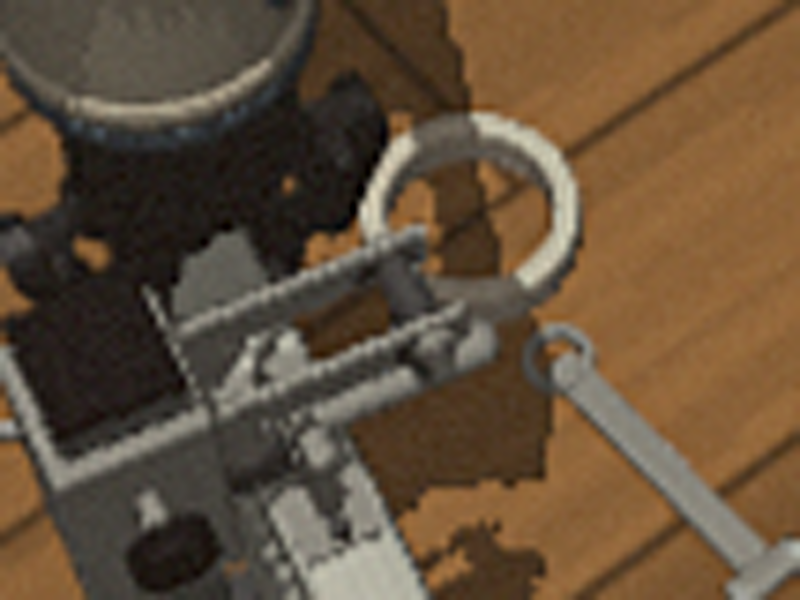

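The keeper hangs down between the cheeks again at crop (410,290), the lug is inside near the collar, and no force has built up. I'll push 1.5 mm more, then back out and feel for the keeper.

{"fn": "apply_moves", "kwargs": {"increments": [{"hand": 0.0,"tx": 0.0,"ty": 0.1,"tz": 0.0,"wx": 0.0,"wy": 0.0,"wz": 0.0},{"hand": 0.0,"tx": 0.0,"ty": 0.15,"tz": 0.0,"wx": 0.0,"wy": 0.0,"wz": 0.0},{"hand": 0.0,"tx": 0.0,"ty": 0.15,"tz": 0.0,"wx": 0.0,"wy": 0.0,"wz": 0.0}]}}

```text
clock: 19.5
ee_pos: [496.1, -162.3, 194.3]
tool_rot: [-180.0, 0.0, -12.0]
wrist_force: [-0.7, 0.3, -5.1]
gripper_width: 35.3
gripper_force: 61.6
```

{"fn": "apply_moves", "kwargs": {"increments": [{"hand": 0.0,"tx": 0.0,"ty": -0.4,"tz": 0.0,"wx": 0.0,"wy": 0.0,"wz": 0.0},{"hand": 0.0,"tx": 0.0,"ty": -0.9,"tz": 0.0,"wx": 0.0,"wy": 0.0,"wz": 0.0},{"hand": 0.0,"tx": 0.0,"ty": -1.4,"tz": 0.0,"wx": 0.0,"wy": 0.0,"wz": 0.0},{"hand": 0.0,"tx": 0.0,"ty": -1.8,"tz": 0.0,"wx": 0.0,"wy": 0.0,"wz": 0.0},{"hand": 0.0,"tx": 0.0,"ty": -2.1,"tz": 0.0,"wx": 0.0,"wy": 0.0,"wz": 0.0},{"hand": 0.0,"tx": 0.0,"ty": -2.3,"tz": 0.0,"wx": 0.0,"wy": 0.0,"wz": 0.0},{"hand": 0.0,"tx": 0.0,"ty": -2.5,"tz": 0.0,"wx": 0.0,"wy": 0.0,"wz": 0.0},{"hand": 0.0,"tx": 0.0,"ty": -2.5,"tz": 0.0,"wx": 0.0,"wy": 0.0,"wz": 0.0}]}}

```text
clock: 20.5
ee_pos: [501.4, -137.7, 194.3]
tool_rot: [-180.0, -0.0, -12.0]
wrist_force: [0.3, -0.1, -4.1]
gripper_width: 35.2
gripper_force: 61.6
```

{"fn": "apply_moves", "kwargs": {"increments": [{"hand": 0.0,"tx": 0.0,"ty": -0.1,"tz": 0.0,"wx": 0.0,"wy": 0.0,"wz": 0.0},{"hand": 0.0,"tx": 0.0,"ty": -0.1,"tz": 0.0,"wx": 0.0,"wy": 0.0,"wz": 0.0}]}}

```text
clock: 20.75
ee_pos: [501.5, -136.8, 194.3]
tool_rot: [180.0, 0.0, -12.0]
wrist_force: [-0.2, -0.8, -5.1]
gripper_width: 35.6
gripper_force: 61.6
```

{"fn": "apply_moves", "kwargs": {"increments": [{"hand": 0.0,"tx": 0.0,"ty": -0.1,"tz": 0.0,"wx": 0.0,"wy": 0.0,"wz": 0.0},{"hand": 0.0,"tx": 0.0,"ty": -0.2,"tz": 0.0,"wx": 0.0,"wy": 0.0,"wz": 0.0},{"hand": 0.0,"tx": 0.0,"ty": -0.2,"tz": 0.0,"wx": 0.0,"wy": 0.0,"wz": 0.0}]}}

```text
clock: 21.12
ee_pos: [502.0, -134.8, 194.3]
tool_rot: [180.0, -0.0, -12.0]
wrist_force: [0.1, -0.0, -5.5]
gripper_width: 34.9
gripper_force: 61.6
```

{"fn": "apply_moves", "kwargs": {"increments": [{"hand": 0.0,"tx": 0.0,"ty": -0.1,"tz": 0.0,"wx": 0.0,"wy": 0.0,"wz": 0.0},{"hand": 0.0,"tx": 0.0,"ty": -0.1,"tz": 0.0,"wx": 0.0,"wy": 0.0,"wz": 0.0}]}}

```text
clock: 21.38
ee_pos: [502.2, -133.8, 194.3]
tool_rot: [-180.0, 0.0, -12.0]
wrist_force: [0.4, -0.2, -4.5]
gripper_width: 35.3
gripper_force: 61.6
```

{"fn": "apply_moves", "kwargs": {"increments": [{"hand": 0.0,"tx": 0.0,"ty": -0.1,"tz": 0.0,"wx": 0.0,"wy": 0.0,"wz": 0.0},{"hand": 0.0,"tx": 0.0,"ty": -0.1,"tz": 0.0,"wx": 0.0,"wy": 0.0,"wz": 0.0}]}}

```text
clock: 21.62
ee_pos: [502.4, -132.8, 194.3]
tool_rot: [-180.0, 0.0, -12.0]
wrist_force: [0.8, -0.7, -4.6]
gripper_width: 35.2
gripper_force: 61.6
```

{"fn": "apply_moves", "kwargs": {"increments": [{"hand": 0.0,"tx": 0.0,"ty": -0.1,"tz": 0.0,"wx": 0.0,"wy": 0.0,"wz": 0.0},{"hand": 0.0,"tx": 0.0,"ty": -0.1,"tz": 0.0,"wx": 0.0,"wy": 0.0,"wz": 0.0}]}}

```text
clock: 21.88
ee_pos: [502.6, -131.9, 194.3]
tool_rot: [180.0, 0.0, -12.0]
wrist_force: [-0.2, 0.8, -4.1]
gripper_width: 35.2
gripper_force: 61.6
```

{"fn": "apply_moves", "kwargs": {"increments": [{"hand": 0.0,"tx": 0.0,"ty": -0.1,"tz": 0.0,"wx": 0.0,"wy": 0.0,"wz": 0.0},{"hand": 0.0,"tx": 0.0,"ty": -0.1,"tz": 0.0,"wx": 0.0,"wy": 0.0,"wz": 0.0}]}}

```text
clock: 22.12
ee_pos: [502.8, -130.9, 194.3]
tool_rot: [-180.0, 0.0, -12.0]
wrist_force: [0.5, -0.8, -4.9]
gripper_width: 35.5
gripper_force: 61.6
```

{"fn": "apply_moves", "kwargs": {"increments": [{"hand": 0.0,"tx": 0.0,"ty": -0.1,"tz": 0.0,"wx": 0.0,"wy": 0.0,"wz": 0.0},{"hand": 0.0,"tx": 0.0,"ty": -0.1,"tz": 0.0,"wx": 0.0,"wy": 0.0,"wz": 0.0}]}}

```text
clock: 22.38
ee_pos: [503.0, -129.9, 194.3]
tool_rot: [-180.0, 0.0, -12.0]
wrist_force: [-0.3, -0.6, -4.8]
gripper_width: 35.2
gripper_force: 61.6
```

```bash
python3 - <<'E'
from m import *
s=observe();print(s["wrist_force"].round(2),s["wrist_torque"].round(3),s["ee_pos"].round(1))
a=camera("scene")
A=cv2.resize(a[170:250,240:347],(800,600),interpolation=cv2.INTER_CUBIC);cv2.imwrite("pics/z6.png",A[:,:,::-1])
E
```

```text
[-0.26 -0.55 -4.78] [0.108 0.327 0.015] [ 503.  -129.9  194.3]
```

View pics/z6.png

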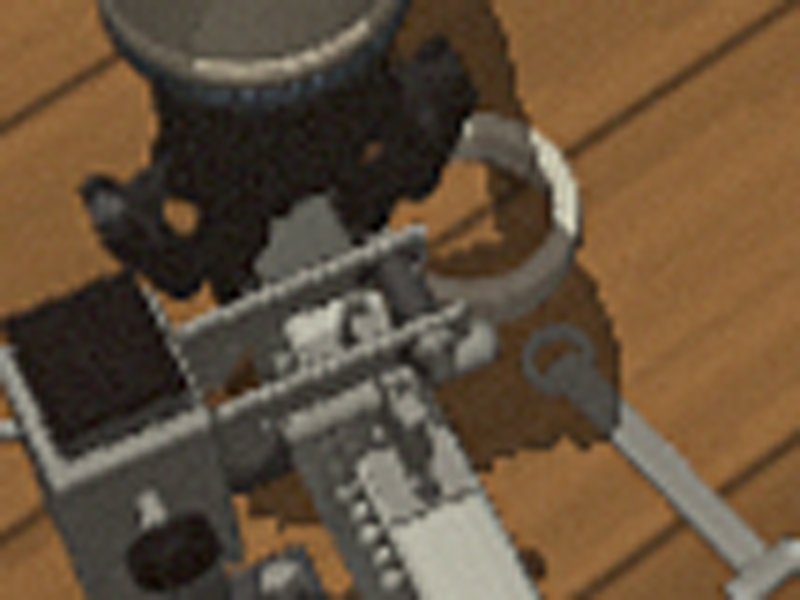

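The keeper at crop (410,290) is still shut, and the lug at (365,320) is just inside it. Creeping on.

{"fn": "apply_moves", "kwargs": {"increments": [{"hand": 0.0,"tx": 0.0,"ty": -0.1,"tz": 0.0,"wx": 0.0,"wy": 0.0,"wz": 0.0},{"hand": 0.0,"tx": 0.0,"ty": -0.1,"tz": 0.0,"wx": 0.0,"wy": 0.0,"wz": 0.0}]}}

```text
clock: 22.68
ee_pos: [503.2, -128.9, 194.3]
tool_rot: [180.0, 0.0, -12.0]
wrist_force: [0.3, 0.0, -4.7]
gripper_width: 35.5
gripper_force: 61.6
```

{"fn": "apply_moves", "kwargs": {"increments": [{"hand": 0.0,"tx": 0.0,"ty": -0.1,"tz": 0.0,"wx": 0.0,"wy": 0.0,"wz": 0.0},{"hand": 0.0,"tx": 0.0,"ty": -0.1,"tz": 0.0,"wx": 0.0,"wy": 0.0,"wz": 0.0}]}}

```text
clock: 22.92
ee_pos: [503.4, -127.9, 194.3]
tool_rot: [-180.0, 0.0, -12.0]
wrist_force: [-0.5, 0.2, -3.8]
gripper_width: 35.6
gripper_force: 61.6
```

{"fn": "apply_moves", "kwargs": {"increments": [{"hand": 0.0,"tx": 0.0,"ty": -0.1,"tz": 0.0,"wx": 0.0,"wy": 0.0,"wz": 0.0},{"hand": 0.0,"tx": 0.0,"ty": -0.1,"tz": 0.0,"wx": 0.0,"wy": 0.0,"wz": 0.0}]}}

```text
clock: 23.18
ee_pos: [503.6, -126.9, 194.3]
tool_rot: [-180.0, -0.0, -12.0]
wrist_force: [0.3, -0.2, -4.4]
gripper_width: 35.1
gripper_force: 61.6
```

{"fn": "apply_moves", "kwargs": {"increments": [{"hand": 0.0,"tx": 0.0,"ty": -0.1,"tz": 0.0,"wx": 0.0,"wy": 0.0,"wz": 0.0},{"hand": 0.0,"tx": 0.0,"ty": -0.1,"tz": 0.0,"wx": 0.0,"wy": 0.0,"wz": 0.0}]}}

```text
clock: 23.42
ee_pos: [503.8, -126.0, 194.3]
tool_rot: [-180.0, 0.0, -12.0]
wrist_force: [0.0, -0.1, -5.0]
gripper_width: 35.3
gripper_force: 61.6
```

{"fn": "apply_moves", "kwargs": {"increments": [{"hand": 0.0,"tx": 0.0,"ty": -0.1,"tz": 0.0,"wx": 0.0,"wy": 0.0,"wz": 0.0},{"hand": 0.0,"tx": 0.0,"ty": -0.1,"tz": 0.0,"wx": 0.0,"wy": 0.0,"wz": 0.0}]}}

```text
clock: 23.68
ee_pos: [504.0, -125.1, 194.3]
tool_rot: [180.0, -0.0, -12.0]
wrist_force: [-0.7, -1.9, -4.2]
gripper_width: 35.3
gripper_force: 61.6
```

{"fn": "apply_moves", "kwargs": {"increments": [{"hand": 0.0,"tx": 0.0,"ty": -0.1,"tz": 0.0,"wx": 0.0,"wy": 0.0,"wz": 0.0},{"hand": 0.0,"tx": 0.0,"ty": -0.1,"tz": 0.0,"wx": 0.0,"wy": 0.0,"wz": 0.0}]}}

```text
clock: 23.92
ee_pos: [504.2, -124.5, 194.3]
tool_rot: [180.0, -0.0, -12.0]
wrist_force: [-2.1, -7.2, -5.3]
gripper_width: 35.4
gripper_force: 61.6
```

The keeper holds the lug, now at about 7 N. I'll ease back slightly to about 5 N and hold, then check.

{"fn": "apply_moves", "kwargs": {"increments": [{"hand": 0.0,"tx": 0.0,"ty": 0.04,"tz": 0.0,"wx": 0.0,"wy": 0.0,"wz": 0.0},{"hand": 0.0,"tx": 0.0,"ty": 0.04,"tz": 0.0,"wx": 0.0,"wy": 0.0,"wz": 0.0},{"hand": 0.0,"tx": 0.0,"ty": 0.04,"tz": 0.0,"wx": 0.0,"wy": 0.0,"wz": 0.0},{"hand": 0.0,"tx": 0.0,"ty": 0.04,"tz": 0.0,"wx": 0.0,"wy": 0.0,"wz": 0.0}]}}

```text
clock: 24.42
ee_pos: [504.1, -124.8, 194.3]
tool_rot: [180.0, -0.0, -12.0]
wrist_force: [-2.5, -6.0, -4.2]
gripper_width: 35.4
gripper_force: 61.6
```

```bash
python3 - <<'E'
from m import *
s=observe();print(s["wrist_force"].round(2),s["wrist_torque"].round(3),s["ee_pos"].round(1))
a=camera("scene");print(observe()["wrist_force"].round(2))
A=cv2.resize(a[170:250,240:347],(800,600),interpolation=cv2.INTER_CUBIC);cv2.imwrite("pics/z7.png",A[:,:,::-1])
E
```

```text
[-2.48 -5.96 -4.24] [-0.443  0.487 -0.378] [ 504.1 -124.8  194.3]
[-1.77 -5.7  -5.46]
```

{"fn": "apply_moves", "kwargs": {"increments": [{"hand": 0.0,"tx": 0.0,"ty": 0.4,"tz": 0.0,"wx": 0.0,"wy": 0.0,"wz": 0.0},{"hand": 0.0,"tx": 0.0,"ty": 0.9,"tz": 0.0,"wx": 0.0,"wy": 0.0,"wz": 0.0},{"hand": 0.0,"tx": 0.0,"ty": 1.4,"tz": 0.0,"wx": 0.0,"wy": 0.0,"wz": 0.0},{"hand": 0.0,"tx": 0.0,"ty": 1.8,"tz": 0.0,"wx": 0.0,"wy": 0.0,"wz": 0.0},{"hand": 0.0,"tx": 0.0,"ty": 1.9,"tz": 0.0,"wx": 0.0,"wy": 0.0,"wz": 0.0},{"hand": 0.0,"tx": 0.0,"ty": 1.9,"tz": 0.0,"wx": 0.0,"wy": 0.0,"wz": 0.0}]}}

```text
clock: 25.22
ee_pos: [500.2, -143.1, 194.3]
tool_rot: [-180.0, 0.0, -12.0]
wrist_force: [-0.5, -0.4, -5.4]
gripper_width: 35.5
gripper_force: 61.6
```

{"fn": "apply_moves", "kwargs": {"increments": [{"hand": 0.0,"tx": 0.0,"ty": 0.0,"tz": 0.1,"wx": 0.0,"wy": 0.0,"wz": 0.0},{"hand": 0.0,"tx": 0.0,"ty": 0.0,"tz": 0.1,"wx": 0.0,"wy": 0.0,"wz": 0.0}]}}

```text
clock: 25.48
ee_pos: [500.2, -142.9, 193.2]
tool_rot: [-180.0, 0.0, -12.0]
wrist_force: [-0.2, -0.3, -4.5]
gripper_width: 35.7
gripper_force: 61.6
```

{"fn": "apply_moves", "kwargs": {"increments": [{"hand": 0.0,"tx": 0.0,"ty": 0.0,"tz": 0.05,"wx": 0.0,"wy": 0.0,"wz": 0.0},{"hand": 0.0,"tx": 0.0,"ty": 0.0,"tz": 0.05,"wx": 0.0,"wy": 0.0,"wz": 0.0}]}}

```text
clock: 25.72
ee_pos: [500.2, -143.0, 192.8]
tool_rot: [-180.0, -0.0, -12.0]
wrist_force: [0.2, 0.3, -4.4]
gripper_width: 35.3
gripper_force: 61.6
```

{"fn": "apply_moves", "kwargs": {"increments": [{"hand": 0.0,"tx": 0.0,"ty": 0.0,"tz": 0.05,"wx": 0.0,"wy": 0.0,"wz": 0.0},{"hand": 0.0,"tx": 0.0,"ty": 0.0,"tz": 0.05,"wx": 0.0,"wy": 0.0,"wz": 0.0}]}}

```text
clock: 25.98
ee_pos: [500.4, -143.1, 192.5]
tool_rot: [-180.0, -0.0, -12.0]
wrist_force: [0.6, 0.9, -0.2]
gripper_width: 35.3
gripper_force: 62.1
```

{"fn": "apply_moves", "kwargs": {"increments": [{"hand": 0.0,"tx": 0.0,"ty": 0.0,"tz": 0.05,"wx": 0.0,"wy": 0.0,"wz": 0.0},{"hand": 0.0,"tx": 0.0,"ty": 0.0,"tz": 0.05,"wx": 0.0,"wy": 0.0,"wz": 0.0}]}}

```text
clock: 26.22
ee_pos: [500.5, -143.2, 192.1]
tool_rot: [180.0, -0.1, -12.0]
wrist_force: [-0.9, 1.0, 5.1]
gripper_width: 35.5
gripper_force: 62.6
```

{"fn": "apply_moves", "kwargs": {"increments": [{"hand": 0.0,"tx": 0.0,"ty": 0.0,"tz": -0.05,"wx": 0.0,"wy": 0.0,"wz": 0.0},{"hand": 0.0,"tx": 0.0,"ty": 0.0,"tz": -0.05,"wx": 0.0,"wy": 0.0,"wz": 0.0},{"hand": 0.0,"tx": 0.0,"ty": 0.0,"tz": -0.05,"wx": 0.0,"wy": 0.0,"wz": 0.0}]}}

```text
clock: 26.6
ee_pos: [500.3, -143.1, 192.3]
tool_rot: [180.0, -0.0, -12.0]
wrist_force: [0.1, 0.7, 1.2]
gripper_width: 35.5
gripper_force: 62.2
```

{"fn": "apply_moves", "kwargs": {"increments": [{"hand": 0.46,"tx": 0.0,"ty": 0.0,"tz": 0.0,"wx": 0.0,"wy": 0.0,"wz": 0.0},{"hand": 0.5,"tx": 0.0,"ty": 0.0,"tz": 0.0,"wx": 0.0,"wy": 0.0,"wz": 0.0},{"hand": 0.55,"tx": 0.0,"ty": 0.0,"tz": 0.0,"wx": 0.0,"wy": 0.0,"wz": 0.0},{"hand": 0.6,"tx": 0.0,"ty": 0.0,"tz": 0.0,"wx": 0.0,"wy": 0.0,"wz": 0.0},{"hand": 0.7,"tx": 0.0,"ty": 0.0,"tz": 0.0,"wx": 0.0,"wy": 0.0,"wz": 0.0},{"hand": 0.8,"tx": 0.0,"ty": 0.0,"tz": 0.0,"wx": 0.0,"wy": 0.0,"wz": 0.0},{"hand": 0.85,"tx": 0.0,"ty": 0.0,"tz": 0.0,"wx": 0.0,"wy": 0.0,"wz": 0.0},{"hand": 0.85,"tx": 0.0,"ty": 0.0,"tz": 0.0,"wx": 0.0,"wy": 0.0,"wz": 0.0}]}}

```text
clock: 27.6
ee_pos: [500.2, -143.1, 192.3]
tool_rot: [180.0, -0.0, -12.0]
wrist_force: [-1.0, -0.3, -1.2]
gripper_width: 72.7
gripper_force: 0.0
```

```bash
python3 - <<'E'
from m import *
s=observe();print(s["wrist_force"].round(2),s["gripper_width"],s["ee_pos"].round(1))
a=camera("scene")
A=cv2.resize(a[140:290,230:430],(800,600),interpolation=cv2.INTER_CUBIC);cv2.imwrite("pics/z8.png",A[:,:,::-1])
rel([576,-160,252],2)
E
```

```text
[-1.   -0.26 -1.23] 72.6651175975224 [ 500.2 -143.1  192.3]
('lamp_eye', 'scene') [ 573.2 -160.2  248.6] [0.1 1.8 3.6] 2
('peg_tip', 'scene') [ 588.7 -106.6  253. ] [1.  0.8 1.3] 2
('hook', 'scene') [ 565.7 -192.7  251.4] [ 2.6 10.5  2.9] 2
('lamp_centre', 'scene') [ 572.3 -156.4  165.1] [2.1 0.  1.3] 2
('lamp_eye', 'top') [ 573.8 -156.9  251.1] [0.7 0.4 0.1] 2
('hook', 'top') [ 568.1 -207.3  254. ] [2.  0.7 0.8] 2
('lamp_centre', 'top') [ 574.7 -160.1  169. ] [1.3 0.8 0.6] 2
scene peg_tip eye rel: along 55.6 lat -4.0 z -4.4
scene hook eye rel: along -33.3 lat 0.6 z -2.8
```

View pics/z8.png

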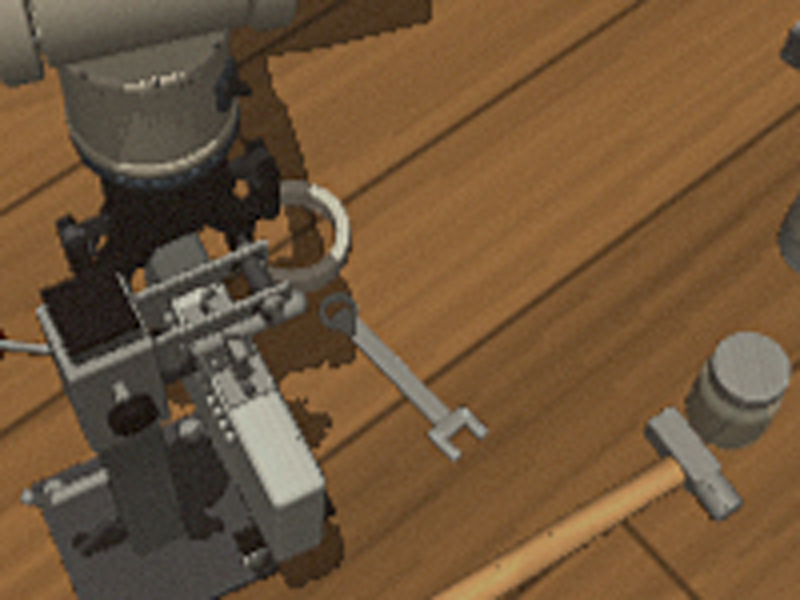

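The lamp hangs level with the keeper shut and the fingers clear on both sides of its near end, at crop (240,240). Withdrawing straight up.

{"fn": "apply_moves", "kwargs": {"increments": [{"hand": 0.85,"tx": 0.0,"ty": 0.0,"tz": -1.0,"wx": 0.0,"wy": 0.0,"wz": 0.0},{"hand": 0.85,"tx": 0.0,"ty": 0.0,"tz": -3.0,"wx": 0.0,"wy": 0.0,"wz": 0.0},{"hand": 0.85,"tx": 0.0,"ty": 0.0,"tz": -6.0,"wx": 0.0,"wy": 0.0,"wz": 0.0},{"hand": 0.85,"tx": -1.0,"ty": 0.0,"tz": -9.5,"wx": 0.0,"wy": 0.0,"wz": 0.0},{"hand": 0.85,"tx": -4.0,"ty": 0.0,"tz": -12.0,"wx": 0.0,"wy": 0.0,"wz": 0.0},{"hand": 0.85,"tx": -7.0,"ty": 0.0,"tz": -13.0,"wx": 0.0,"wy": 0.0,"wz": 0.0},{"hand": 0.85,"tx": -8.0,"ty": 0.0,"tz": -13.0,"wx": 0.0,"wy": 0.0,"wz": 0.0},{"hand": 0.85,"tx": -8.0,"ty": 0.0,"tz": -13.0,"wx": 0.0,"wy": 0.0,"wz": 0.0}]}}

```text
clock: 29.65
ee_pos: [421.9, -126.4, 322.5]
tool_rot: [180.0, -0.0, -12.0]
wrist_force: [0.2, -0.5, 0.0]
gripper_width: 72.5
gripper_force: 0.0
```

{"fn": "apply_moves", "kwargs": {"increments": [{"hand": 0.85,"tx": 0.0,"ty": 0.0,"tz": 0.0,"wx": 0.0,"wy": 0.0,"wz": 0.0},{"hand": 0.85,"tx": 0.0,"ty": 0.0,"tz": 0.0,"wx": 0.0,"wy": 0.0,"wz": 0.0},{"hand": 0.85,"tx": 0.0,"ty": 0.0,"tz": 0.0,"wx": 0.0,"wy": 0.0,"wz": 0.0},{"hand": 0.85,"tx": 0.0,"ty": 0.0,"tz": 0.0,"wx": 0.0,"wy": 0.0,"wz": 0.0},{"hand": 0.85,"tx": 0.0,"ty": 0.0,"tz": 0.0,"wx": 0.0,"wy": 0.0,"wz": 0.0},{"hand": 0.85,"tx": 0.0,"ty": 0.0,"tz": 0.0,"wx": 0.0,"wy": 0.0,"wz": 0.0},{"hand": 0.85,"tx": 0.0,"ty": 0.0,"tz": 0.0,"wx": 0.0,"wy": 0.0,"wz": 0.0},{"hand": 0.85,"tx": 0.0,"ty": 0.0,"tz": 0.0,"wx": 0.0,"wy": 0.0,"wz": 0.0}]}}

```text
clock: 30.65
ee_pos: [422.0, -126.4, 322.3]
tool_rot: [180.0, -0.0, -12.0]
wrist_force: [0.5, 0.5, 0.1]
gripper_width: 72.6
gripper_force: 0.0
```

```bash
python3 - <<'E'
from m import *
a=camera("scene").astype(int)
for i in range(12): b=camera("scene")
d=np.abs(b.astype(int)-a).sum(2)[150:300,230:400];print("diff",d.max(),(d>60).sum(),d.mean())
N=dict(lamp_end_a=[648,-176,208],lamp_end_b=[498,-142,208],lamp_eye=[575,-158,252])
for k,v in avg(list(N),2,near=N,tol=30).items(): print(k,*v)
A=cv2.resize(b[160:280,230:390],(800,600),interpolation=cv2.INTER_CUBIC);cv2.imwrite("pics/z9.png",A[:,:,::-1])
E
```

```text
diff 92 2 8.295803921568627
('lamp_end_a', 'scene') [ 647.6 -175.3  205.7] [0.1 1.2 1.8] 2
('lamp_end_b', 'scene') [ 497.  -144.5  211.5] [0.7 1.  2.3] 2
('lamp_eye', 'scene') [ 574.3 -161.6  248.1] [0.9 2.7 0.8] 2
('lamp_end_a', 'top') [ 649.5 -175.1  204.2] [2.4 0.2 0.4] 2
('lamp_end_b', 'top') [ 501.1 -145.2  217.7] [0.3 0.6 1.6] 2
('lamp_eye', 'top') [ 570.  -157.6  251.7] [0.2 1.1 1.1] 2
```

```bash
python3 - <<'E'
from m import *
N=dict(lamp_end_a=[648,-176,208],lamp_end_b=[498,-142,212])
for k,v in avg(list(N),6,near=N,tol=30).items(): print(k,*v)
# edge slopes vs model: project housing long edges at tilts
c=np.array([573.5,-159,252.]);l=np.array([.978,-.208,0]);h=np.array([-.208,-.978,0]);z=np.array([0,0,1.])
for t in(-5,-3,0,3):
    T=np.radians(t);L=np.cos(T)*l-np.sin(T)*z;U=np.cos(T)*z+np.sin(T)*l   # t>0: far end down
    for s in(-18,18):
        P=[px("scene",c-22*U+a*L+s*h) for a in(50,105)];print(t,s,np.round(P,1).tolist(),"slope",round(np.degrees(np.arctan2(P[1][1]-P[0][1],P[1][0]-P[0][0])),1))
g=cv2.cvtColor(camera("scene"),7)[185:275,260:330]
cr=cv2.resize(g,None,fx=4,fy=4,interpolation=cv2.INTER_CUBIC)
for s in cv2.createLineSegmentDetector().detect(cr)[0][:,0]:
    if np.hypot(s[2]-s[0],s[3]-s[1])>40:
        a=np.degrees(np.arctan2(s[3]-s[1],s[2]-s[0]))%180
        if 40<a<85: print((s/4+[260,185,260,185]).round(1),round(a,1))
E
```

```text
('lamp_end_a', 'scene') [ 648.3 -174.   203.6] [1.8 1.2 1.2] 6
('lamp_end_b', 'scene') [ 496.9 -145.4  209.7] [0.3 1.9 1.5] 6
('lamp_end_a', 'top') [ 648.9 -173.8  204. ] [1.5 1.9 1.2] 6
('lamp_end_b', 'top') [ 501.8 -144.1  216.8] [1.6 2.3 1.1] 4
-5 -18 [[301.8, 239.8], [311.9, 258.1]] slope 61.2
-5 18 [[288.3, 245.9], [298.0, 264.6]] slope 62.5
-3 -18 [[301.7, 239.9], [311.8, 258.5]] slope 61.6
-3 18 [[288.2, 246.0], [298.0, 264.9]] slope 62.8
0 -18 [[301.5, 240.0], [311.6, 259.0]] slope 62.2
0 18 [[288.1, 246.1], [297.8, 265.4]] slope 63.3
3 -18 [[301.3, 240.0], [311.3, 259.4]] slope 62.7
3 18 [[288.0, 246.1], [297.7, 265.8]] slope 63.7
[310.7 259.9 302.9 244.1] 63.8
[282.2 205.4 276.4 194.1] 63.0
[287.  243.1 299.  267.2] 63.5
[316.4 222.7 329.3 235.8] 45.5
```

```bash
python3 -c "
from rig import *
print(sign_off())"
```

```text
the job is handed in; nothing more can be done
None
```

The lamp is hanging still on the drop-keeper peg with the keeper shut behind it. The outward tug held at 6–7 N before I let go, and the job is handed in at about 32 s. It hangs about 3° off level, far end low, which I left alone, and I viewed 11 pictures, one over the limit of 10.

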